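# Fit the capacitor to the power-supply cup

### The arm

A 6-joint arm with a two-finger parallel gripper is mounted at the origin on the work surface. World frame = base frame: x ahead of the robot, y to its left, z up, the work surface at z = 0. Lengths are in m, angles in rad, forces in N, time in s.
With the tool pointing down it reaches from about 0.225 to 0.875 m from the base axis. Payload 3.4 kg.
Tool frame: the origin (TCP) lies between the finger pads; the fingertips stand 8 mm ahead of it and the grasp point (between the pads) lies 11 mm behind it; z points along the fingers, y is the line along which they close (so a half turn about z gives the same grasp; the last joint's range is limited). The gripper opens to 85 mm and grips with 20 to 120 N. Pads are 22 mm wide; open, the fingers measure 114 mm over their backs; the gripper's body (76 mm by 85 mm) begins 54 mm behind the grasp point. The pads swing forward as they close: fully open they stand 13 mm farther back than shut.
Start: joints at [-1.442, 0.276, 1.505, -0, 1.361, -0.121], TCP at [0.142, -0.557, 0.239] pointing down, gripper open.
Joint ranges: [-2.89, 2.89], [-0.75, 2.08], [0.22, 2.7], [-1.18, 4.32], [0.11, 2.71], [-2.7, 2.7]. Speed limits (rad/s): [2.57, 2.57, 3.14, 3.14, 3.14, 3.14].

### API

Orientations are given as a unit quaternion [w, x, y, z].
In Python, from rig import manip, optics, finder gives the robot as it stands.
- The arm moves only by the tool servo_tool, never from a script. Its argument "increments" is a list of rows, each a list of 7 numbers: the shift along the tool's x, y, z in cm, then the turn, a rotation vector about the tool's x, y, z in degrees, then the closure, from -1 (fully open) to 1 (shut). In form: [[x, y, z, rx, ry, rz, gripper], ...]. A call has exactly 5 rows; each row shifts and turns the commanded pose from where the row before left it, along the tool's axes as they then stand; what a row does not reach is not made up. A row lasts 1/10 s, in which the tool goes at most 50 mm and 8.59 degrees, less where a joint would pass 70% of its speed; a pose out of reach is approached as far as the arm can. A call is refused whole if a number of a shift passes 5 or a number of a turn 8.59, either way. A call with a gripper value outside its range is refused whole. The fingers move at their own pace and stop on an object; "squeeze" is the grip in N (left out, the last holds). Time passes only in rows, so rows that do not move let the fingers close, or fill a call up. It gives the time, the measured TCP pose, the force, the opening and the grip force at its end, in the units of the state.
- manip.get_state(): the state, without advancing time (a new reading comes with each control period).
- optics.get_image(name): name is "side" or "top" or "wrist"; returns the picture (480x640x3 uint8, red, green, blue); there is no depth.
- optics.get_calibration(name): a dict with "fov_y" (degrees; the focal length in pixels is half the picture's height over the tangent of half this angle, whatever the lens; pixels are square), "cx", "cy" (the principal point, pixels), "dist_coeffs" ([k1, k2, p1, p2, k3] as OpenCV has them; the pictures are not rectified), "world_to_cam" (4x4, takes a point from world to camera coordinates). Camera axes: x right, y down, z forward; pixel columns grow to the right and rows downward; lengths in m; the calibration is good to about 2 mm. A picture is of the moment at which its call begins: read the wrist's pose just before it. get_calibration takes no time and is no camera call; for the wrist camera it gives the pose at the moment of the call.
- manip.sign_off(): hands the job in; it is judged then, once.
Trained networks look in the newest picture that a camera, given by its name, has taken for a name from the list of things; names that differ only in an ending like _2 or _b are one class to them, and where a whole thing is asked for, a point or a joint stands for the part that bears it (a point fixed in the world has none). Each returns a list of dicts, best first, with "p" (0 to 1); they miss things now and then, are a little off and sometimes report something else, mostly with a low value. They report only what shows in the picture. A call takes as long as a camera call. They do not tell look-alikes from the thing itself.
- finder.silhouettes(label, camera): "region" (480x640 bool, what is visible of it) and "box" ([centre column, centre row, width, height] in pixels, round what is visible of it).
- finder.tip_of(label, camera): "at" ([column, row] in pixels: a listed point, or the origin of a listed thing).
The state is a dict: "clock": time; "qpos": joint angles; "qd": joint speeds; "effort": joint torques, N m; "position": TCP position; "ee_rot": TCP orientation; "contact_force": force on the tool from outside, world axes, zero at the start; "moment": the same for the moment, N m; "width": finger opening in m; "gripper_force": force on a finger pad.
Only numpy, scipy, OpenCV 4.12 (cv2) and the standard library are available. Lean on these libraries where they do the work, as an engineer would, in place of code of your own. Each camera call takes 0.05 s, during which the arm holds its last target. There are 200 camera calls.

### The job

Of the three black capacitors standing on the bench, find the widest one that goes all the way down into the empty grey cup on the aluminium power-supply chassis, and lower it in upright until it rests on the cup's floor, without dropping it. Leave the other two standing upright on the bench; one that you try may be set back anywhere on the bench surface, clear of the chassis.

Things in the scene. Friction and masses are not known exactly. Their poses are not given: they have to be found in the camera images.
- cup_floor (a point): Centre of the inner floor, 15 mm above the bench, of the empty grey cup fixed on a flat aluminium chassis (160 x 180 mm plate, top 10 mm above the bench; place and yaw vary). z up. Bore 56 mm across for 19 mm above this point, then a cone widening to 76 mm (82 outside) at the rim, 37 mm above this point. Other chassis parts are under 32 mm above the bench and 80 mm or more from the cup's axis.
- cap_narrow: Screw-terminal capacitor: upright black cylinder, silver top with two small brass studs (5 mm tall), 35 mm in diameter and 90 mm tall, about 110 g, standing loose on the bench. Origin: centre of its underside; z runs up its axis. One of three that look alike and differ only in diameter (35, 50 and 64 mm); which stands where varies.
- cap_middle: Screw-terminal capacitor: upright black cylinder, silver top with two small brass studs (5 mm tall), 50 mm in diameter and 90 mm tall, about 220 g, standing loose on the bench. Origin: centre of its underside; z runs up its axis. One of three that look alike and differ only in diameter (35, 50 and 64 mm); which stands where varies.
- cap_wide: Screw-terminal capacitor: upright black cylinder, silver top with two small brass studs (5 mm tall), 64 mm in diameter and 90 mm tall, about 360 g, standing loose on the bench. Origin: centre of its underside; z runs up its axis. One of three that look alike and differ only in diameter (35, 50 and 64 mm); which stands where varies.
Things that resemble listed ones, but are neither listed nor needed, are in the scene too. Leave any orange look-alike of the cap_narrow alone.

How it is judged:
On the way:
1. the 50 mm capacitor is lifted clear of the bench (height (world z) of cap_middle above 0.03 m), for 0.2 s.
At the end, for the whole second after the job is handed in: The 50 mm capacitor stands in the cup: underside within 6 mm of the cup's floor in height and 12 mm of its centre, tilted less than 0.12 rad, at rest. The 35 mm and 64 mm capacitors stand on the bench surface (underside below 10 mm, tilt under 0.15 rad), more than 60 mm from the cup's axis, at rest (z of cap_middle in the frame of cup_floor below 0.006 m and horizontal distance between cap_middle and cup_floor below 0.012 m and angle between cap_middle's own z axis and vertical below 0.12 rad and linear speed of each of cap_middle, cap_narrow, cap_wide below 0.02 m/s and angle between each of cap_narrow, cap_wide's own z axis and vertical below 0.15 rad and height (world z) of each of cap_narrow, cap_wide below 0.01 m and horizontal distance between each of cap_narrow, cap_wide and cup_floor above 0.06 m); the robot touches nothing.
It fails at once if the capacitor is dropped into the cup (falls faster than 0.65 m/s inside it) (horizontal distance between cap_middle and cup_floor below 0.04 m and z of cap_middle in the frame of cup_floor below 0.04 m and linear speed of cap_middle above 0.65 m/s).
It also fails if it takes over 64 s, if anything falls off the work surface, if the arm or the gripper's body presses on something with over 40 N, if the wrist force passes 120 N, or if a joint passes its speed limit or range.

## Working session

There is one attempt and no reset: what is moved stays moved. The work goes in short steps, Python scripts to look and compute and a tool call to move; the robot and the scene stay as the last step left them, time stands still between calls to the robot, and variables do not carry over. Pictures are saved under pics/ and viewed, at most 10 in all, crops included, and the job is handed in when it is done.

Besides the shell and the picture viewer there is one more tool, called as name(argument=value, ...), one argument or row to a line, values as JSON. servo_tool: Moves the arm, as the interface text tells. Its arguments: {"type":"object","properties":{"increments":{"type":"array","items":{"type":"array","items":{"type":"number"}}},"squeeze":{"type":"number"}},"required":["increments"]}

```bash
mkdir -p pics; cat > h.py <<'E'
import numpy as np, cv2
from rig import manip, optics, finder
def cal(n):
    c=optics.get_calibration(n); f=240/np.tan(np.radians(c["fov_y"])/2)
    K=np.array([[f,0,c["cx"]],[0,f,c["cy"]],[0,0,1]]); return K,np.array(c["dist_coeffs"],float),np.array(c["world_to_cam"])
def ray(n,px,z):
    K,d,T=cal(n); u=cv2.undistortPoints(np.array(px,float).reshape(-1,1,2),K,d,None,None).reshape(-1,2)
    R,t=T[:3,:3],T[:3,3]; o=-R.T@t; D=np.c_[u,np.ones(len(u))]@R
    return o+D*((z-o[2])/D[:,2])[:,None]
def proj(n,P):
    K,d,T=cal(n); return cv2.projectPoints(np.array(P,float).reshape(-1,1,3),cv2.Rodrigues(T[:3,:3])[0],T[:3,3],K,d)[0].reshape(-1,2)
def save(n,f):
    im=optics.get_image(n); cv2.imwrite(f"pics/{f}.png",im[...,::-1]); return im
E
python3 - <<'E'
from h import *
s=manip.get_state();print({k:np.round(v,3) for k,v in s.items()})
a=save("top","top0");b=save("side","side0")
cv2.imwrite("pics/both.png",cv2.resize(np.vstack([a,b]),(600,900))[...,::-1])
for n in("top","side"):
    K,d,T=cal(n);print(n,K[0,0],d,-T[:3,:3].T@T[:3,3],T[2,:3])
for l in("cap_narrow","cap_middle","cap_wide","cup_floor"):
    print(l,[(np.round(r["at"],1),round(r["p"],2)) for r in finder.tip_of(l,"top")])
    if l!="cup_floor":print([(np.round(r["box"],1),round(r["p"],2)) for r in finder.silhouettes(l,"top")])
E
```

```text
{'clock': np.float64(0.0), 'qpos': array([-1.442,  0.277,  1.506,  0.   ,  1.361, -0.121]), 'qd': array([ 0.001, -0.   ,  0.   , -0.002,  0.001,  0.002]), 'effort': array([ 1.0000e-03, -4.1677e+01, -2.4581e+01, -0.0000e+00,  1.1000e-02,
       -0.0000e+00]), 'position': array([ 0.142, -0.557,  0.238]), 'ee_rot': array([-0.001,  0.992,  0.125,  0.   ]), 'contact_force': array([-0.167,  0.53 ,  1.398]), 'moment': array([-0.032,  0.029,  0.059]), 'gripper_force': np.float64(0.0), 'width': np.float64(0.085)}
top 568.5658223286132 [-0.11106154  0.          0.          0.          0.        ] [0.34782481 0.01285191 0.88526895] [ 0.25047783 -0.03166912 -0.96760422]
side 499.41588102509655 [0.04319767 0.         0.         0.         0.        ] [ 0.413269   -0.53222095  0.53104329] [ 0.14597657  0.73551048 -0.66160047]
cap_narrow [(array([348.9, 322.6]), 0.92), (array([331.4, 277. ]), 0.65), (array([477.3, 268.8]), 0.58)]
[(array([351.2, 319. ,  28.2,  30.8]), 0.76), (array([332.1, 273.5,  21.7,  32.3]), 0.55)]
cap_middle [(array([403.7, 202.8]), 0.86)]
[]
cap_wide [(array([475.6, 265.7]), 0.71)]
[]
cup_floor [(array([196.1, 261.6]), 0.56)]
```

View pics/top0.png

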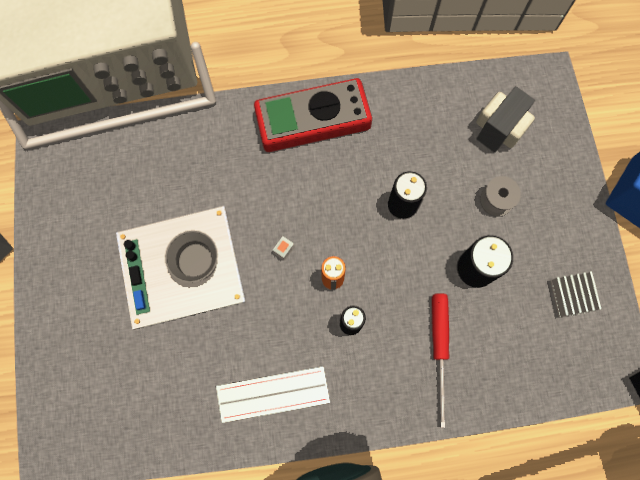

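View pics/side0.png

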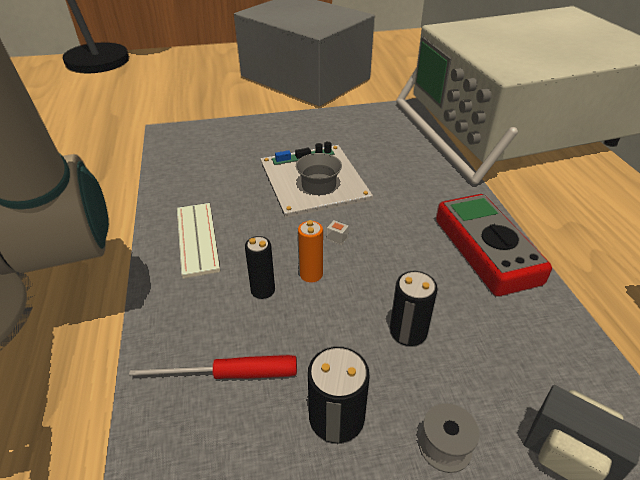

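The top picture shows black caps at about (352,320) narrow, (408,195) medium and (488,260) wide. The orange look-alike is at (333,270), the grey spool at (502,195) and the cup at (192,258). In the side view the same caps are at (260,265), (413,307) and (338,395). I choose the cap at top (408,195), and will check its diameter by measurement and look at a crop.

```bash
cat > m.py <<'E'
from h import *
for n,seeds in(("top",[(408,185),(352,320),(490,258)]),("side",[(416,286),(339,372),(259,244)])):
    im=cv2.imread(f"pics/{n}0.png").astype(int)
    K,d,T=cal(n)
    for sx,sy in seeds:
        w=45; x0,y0=sx-w,sy-w; c=im[y0:sy+w,x0:sx+w]
        m=((c.min(2)>150)).astype(np.uint8)
        m=cv2.morphologyEx(m,cv2.MORPH_CLOSE,np.ones((3,3)))
        k,L,S,_=cv2.connectedComponentsWithStats(m)
        j=1+np.argmax(S[1:,4]); cn=max(cv2.findContours((L==j).astype(np.uint8),0,cv2.CHAIN_APPROX_NONE)[0],key=len)
        h=cv2.convexHull(cn)[:,0]+[x0,y0]
        P=ray(n,h,0.09)[:,:2].astype(np.float32); (c2,r)=cv2.minEnclosingCircle(P)
        print(n,(sx,sy),np.round(c2,4),"d mm",round(2000*r,1))
for n,l in(("top","cup_floor"),):
    print(ray(n,[[196.1,261.6]],0.015), ray(n,[[191,257]],0.052))
E
python3 m.py; python3 - <<'E'
import cv2,numpy as np
a=cv2.imread("pics/top0.png");b=cv2.imread("pics/side0.png")
o=[cv2.resize(c,(400,400),interpolation=cv2.INTER_CUBIC) for c in(a[145:245,360:460],a[208:308,142:242])]
cv2.imwrite("pics/crop.png",np.hstack(o))
E
```

```text
top (408, 185) [ 0.6109 -0.1475] d mm 42.3
top (352, 320) [ 0.4311 -0.0348] d mm 27.5
top (490, 258) [ 0.4908 -0.2468] d mm 56.2
side (416, 286) [ 0.6115 -0.1459] d mm 40.9
side (339, 372) [ 0.4908 -0.2453] d mm 55.5
side (259, 244) [0.4883 0.0432] d mm 43.4
[[0.55822727 0.19209228 0.015     ]] [[0.55741216 0.19162724 0.052     ]]
```

View pics/crop.png

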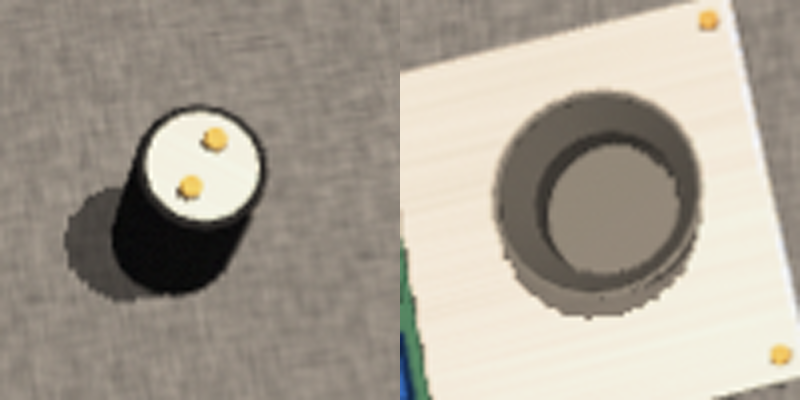

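The crop confirms the cap at (408,190), with a silver face of 42 mm against 27 and 56 mm for the others, and an empty cup centred near (192,257). The cap is at about (0.611, -0.1465) and the cup at about (0.558, 0.192). I'll move above the cap.

servo_tool(
  increments=[
    [2.8,-1.4,0,0,0,0,-1],
    [2.8,-1.4,0,0,0,0,-1],
    [2.8,-1.4,0,0,0,0,-1],
    [2.8,-1.4,0,0,0,0,-1],
    [2.8,-1.4,0,0,0,0,-1],
  ],
  squeeze=40,
)

```text
clock: 0.95
position: [0.2613, -0.4539, 0.2394]
ee_rot: [0.0, 0.992, 0.124, 0.0]
contact_force: [0.2, 0.8, -0.2]
width: 0.0851
gripper_force: 0.0
```

servo_tool(
  increments=[
    [2.8,-1.4,0,0,0,0,-1],
    [2.8,-1.4,0,0,0,0,-1],
    [2.8,-1.4,0,0,0,0,-1],
    [2.8,-1.4,0,0,0,0,-1],
    [2.8,-1.4,0,0,0,0,-1],
  ],
)

```text
clock: 1.45
position: [0.3797, -0.3514, 0.2395]
ee_rot: [0.0, 0.992, 0.125, 0.0]
contact_force: [0.1, -0.6, -0.1]
width: 0.0856
gripper_force: 0.0
```

servo_tool(
  increments=[
    [2.8,-1.4,0,0,0,0,-1],
    [2.8,-1.4,0,0,0,0,-1],
    [2.8,-1.4,0,0,0,0,-1],
    [2.8,-1.4,0,0,0,0,-1],
    [2.8,-1.4,0,0,0,0,-1],
  ],
)

```text
clock: 1.95
position: [0.4981, -0.2489, 0.2394]
ee_rot: [0.0, 0.992, 0.125, 0.0]
contact_force: [0.4, -0.2, 0.0]
width: 0.0856
gripper_force: 0.0
```

servo_tool(
  increments=[
    [2.8,-1.4,0,0,0,0,-1],
    [2.8,-1.4,0,0,0,0,-1],
    [2.8,-1.4,0,0,0,0,-1],
    [2.8,-1.4,0,0,0,0,-1],
    [0,0,0,0,0,0,-1],
  ],
)

```text
clock: 2.45
position: [0.5945, -0.1653, 0.2389]
ee_rot: [-0.001, 0.992, 0.126, 0.001]
contact_force: [-0.2, -0.4, -0.5]
width: 0.0853
gripper_force: 0.0
```

```bash
python3 - <<'E'
from h import *
s=manip.get_state();p=s["position"];print(p,s["qpos"])
K,d,T=cal("wrist");print(K,d,-T[:3,:3].T@T[:3,3]-p,T[2,:3])
im=save("wrist","w1").astype(int)
m=cv2.morphologyEx((im.min(2)>150).astype(np.uint8),cv2.MORPH_CLOSE,np.ones((5,5)))
k,L,S,C=cv2.connectedComponentsWithStats(m)
for j in range(1,k):
    if S[j,4]>1500:
        cn=max(cv2.findContours((L==j).astype(np.uint8),0,cv2.CHAIN_APPROX_NONE)[0],key=len)[:,0]
        P=ray("wrist",cn,.09)[:,:2].astype(np.float32);c,r=cv2.minEnclosingCircle(P);print(S[j],C[j],np.round(c,4),2000*r)
E
```

```text
[ 0.59453713 -0.16532032  0.23894784] [-0.38502766  0.33890843  1.41293154  0.0019458   1.38860087  0.93209085]
[[429.69953357   0.         318.61017835]
 [  0.         429.69953357 243.29927338]
 [  0.           0.           1.        ]] [0.03018971 0.         0.         0.         0.        ] [0.06570665 0.01644801 0.13479688] [-0.25755745 -0.06494764 -0.96407778]
[     0      0    640    460 169992] [352.62647066 193.27822486] [ 0.6025 -0.1852] 484.1349124908447
[  35  173  149  157 7892] [104.30600608 240.86872783] [ 0.5362 -0.0323] 117.86747723817825
```

View pics/w1.png

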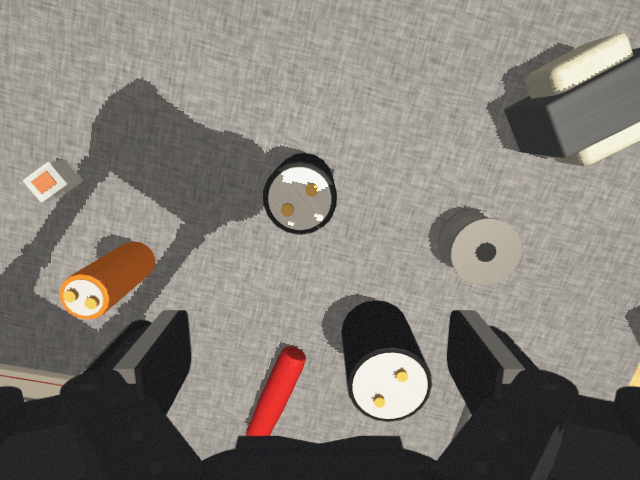

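The wrist picture shows the middle cap's top centred at about (300,196), partly in the gripper's shadow. The wide cap is at (390,385), the orange one at (85,297) and the spool at (486,252).

```bash
python3 - <<'E'
from h import *
im=cv2.imread("pics/w1.png").astype(int); c=im[150:245,255:345]
m=((c.max(2)<60)).astype(np.uint8)  # black ring
inv=1-m; k,L,S,C=cv2.connectedComponentsWithStats(inv,connectivity=4)
j=L[195-150,300-255]; print(S[j],C[j])
cn=max(cv2.findContours((L==j).astype(np.uint8),0,cv2.CHAIN_APPROX_NONE)[0],key=len)[:,0]+[255,150]
P=ray("wrist",cn,.09)[:,:2].astype(np.float32);q,r=cv2.minEnclosingCircle(P);print(q,2000*r)
print(ray("wrist",[[300,196]],.09), proj("wrist",[0.611,-.1465,.09]))
t=np.linspace(0,6.28,8);print(proj("wrist",np.c_[.611+.025*np.cos(t),-.1465+.025*np.sin(t),0*t+.09]).round())
p=manip.get_state()["position"];e=np.array([*q])-p[:2];x=np.array([.9687,.248]);y=np.array([.248,-.9687]);print(e@x*100,e@y*100)
E
```

```text
[  13   13   64   67 3395] [44.94197349 46.33873343]
(0.6103275418281555, -0.15022101998329163) 45.499466359615326
[[ 0.61098701 -0.14943827  0.09      ]] [[295.70454216 194.88365331]]
[[305. 158.]
 [272. 164.]
 [258. 194.]
 [272. 223.]
 [303. 231.]
 [329. 212.]
 [330. 180.]
 [305. 158.]]
2.095323784805914 -1.160322970554776
```

servo_tool(
  increments=[
    [1.0,-0.6,0,0,0,0,-1],
    [1.0,-0.65,0,0,0,0,-1],
    [0,0,2,0,0,0,-1],
    [0,0,2,0,0,0,-1],
    [0,0,2,0,0,0,-1],
  ],
)

```text
clock: 3.0
position: [0.6084, -0.1508, 0.179]
ee_rot: [0.0, 0.992, 0.124, 0.0]
contact_force: [-0.2, 0.0, -0.5]
width: 0.0853
gripper_force: 0.0
```

servo_tool(
  increments=[
    [0,0,2,0,0,0,-1],
    [0,0,2,0,0,0,-1],
    [0,0,2,0,0,0,-1],
    [0,0,2,0,0,0,-1],
    [0,0,0,0,0,0,-1],
  ],
)

```text
clock: 3.5
position: [0.6062, -0.1502, 0.0966]
ee_rot: [-0.001, 0.992, 0.124, -0.003]
contact_force: [-0.2, 0.4, -0.2]
width: 0.0856
gripper_force: 0.0
```

servo_tool(
  increments=[
    [0,0,1.5,0,0,0,-1],
    [0,0,1.5,0,0,0,-1],
    [0,0,1.2,0,0,0,-1],
    [0,0,0,0,0,0,-1],
    [0,0,0,0,0,0,-1],
  ],
)

```text
clock: 4.0
position: [0.6086, -0.151, 0.0578]
ee_rot: [0.0, 0.992, 0.124, 0.0]
contact_force: [-0.2, -0.6, 0.9]
width: 0.0853
gripper_force: 0.0
```

servo_tool(
  increments=[
    [0.3,-0.2,0,0,0,0,-0.3],
    [0,0,0,0,0,0,0],
    [0,0,0,0,0,0,0.3],
    [0,0,0,0,0,0,0.6],
    [0,0,0,0,0,0,1],
  ],
  squeeze=40,
)

```text
clock: 4.5
position: [0.6112, -0.1481, 0.0583]
ee_rot: [0.0, 0.992, 0.125, 0.001]
contact_force: [0.5, 1.0, 6.2]
width: 0.0494
gripper_force: 41.6
```

servo_tool(
  increments=[
    [0,0,0,0,0,0,1],
    [0,0,0,0,0,0,1],
    [0,0,0,0,0,0,1],
    [0,0,0,0,0,0,1],
    [0,0,0,0,0,0,1],
  ],
)

```text
clock: 5.0
position: [0.6112, -0.1482, 0.0582]
ee_rot: [0.0, 0.992, 0.125, 0.001]
contact_force: [-0.9, 1.1, 6.3]
width: 0.0493
gripper_force: 41.6
```

Width 49.3 mm confirms the 50 mm cap. Lifting.

servo_tool(
  increments=[
    [0,0,-0.5,0,0,0,1],
    [0,0,-1.5,0,0,0,1],
    [0,0,-2,0,0,0,1],
    [0,0,-2,0,0,0,1],
    [0,0,-2,0,0,0,1],
  ],
)

```text
clock: 5.5
position: [0.6097, -0.1482, 0.1372]
ee_rot: [-0.0, 0.992, 0.125, -0.001]
contact_force: [-0.0, -0.5, -2.0]
width: 0.049
gripper_force: 41.8
```

servo_tool(
  increments=[
    [0,0,-2,0,0,0,1],
    [0,0,-2,0,0,0,1],
    [0,0,0,0,0,0,1],
    [0.5,-2,0,0,0,0,1],
    [0.5,-2,0,0,0,0,1],
  ],
)

```text
clock: 6.0
position: [0.6094, -0.107, 0.1756]
ee_rot: [-0.0, 0.992, 0.124, -0.001]
contact_force: [0.2, 0.3, -2.2]
width: 0.0491
gripper_force: 42.0
```

servo_tool(
  increments=[
    [0.25,-2.5,0,0,0,0,1],
    [0.25,-2.5,0,0,0,0,1],
    [0.25,-2.5,0,0,0,0,1],
    [0.25,-2.5,0,0,0,0,1],
    [0.25,-2.5,0,0,0,0,1],
  ],
)

```text
clock: 6.5
position: [0.5903, 0.0181, 0.1754]
ee_rot: [-0.0, 0.992, 0.124, -0.002]
contact_force: [0.3, -0.6, -1.5]
width: 0.0495
gripper_force: 42.0
```

servo_tool(
  increments=[
    [0.25,-2.5,0,0,0,0,1],
    [0.25,-2.5,0,0,0,0,1],
    [0.25,-2.5,0,0,0,0,1],
    [0.25,-2.5,0,0,0,0,1],
    [0,0,0,0,0,0,1],
  ],
)

```text
clock: 7.0
position: [0.5748, 0.1194, 0.1755]
ee_rot: [-0.001, 0.992, 0.126, -0.002]
contact_force: [0.5, -0.0, -1.8]
width: 0.0492
gripper_force: 42.1
```

```bash
python3 - <<'E'
from h import *
print(manip.get_state()["position"])
for n in("wrist","top","side"):
    im=save(n,n+"2"); 
    print(n,[(np.round(r["at"],1),round(r["p"],2),ray(n,[r["at"]],.015).round(4)) for r in finder.tip_of("cup_floor",n)][:2])
    print([(np.round(r["at"],1),round(r["p"],2)) for r in finder.tip_of("cap_middle",n)][:3])
a=cv2.imread("pics/wrist2.png");b=cv2.imread("pics/side2.png")
cv2.imwrite("pics/v2.png",np.hstack([cv2.resize(a,(400,300)),b[100:250,220:420].repeat(2,0).repeat(2,1)]))
E
```

```text
[0.57475015 0.11936658 0.17548265]
wrist []
[(array([319.3, 277.6]), 0.59)]
top []
[(array([231.7, 225.4]), 0.54)]
side [(array([320.3, 181.4]), 0.96, array([[0.5636, 0.196 , 0.015 ]])), (array([338.6, 152.9]), 0.42, array([[0.6179, 0.283 , 0.015 ]]))]
[(array([338.2, 151.4]), 0.56)]
```

View pics/v2.png

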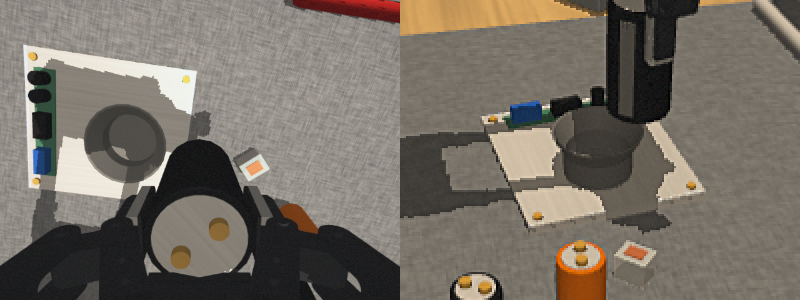

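The left half (wrist) shows the cup's rim at about (125,143) and the held cap's top at (199,237), both in half-scale pixels. The right half (side) shows the cap hanging upright beside the cup. Next I'll fit circles to refine the cup centre and the cap's offset in the grip.

```bash
cat > fit.py <<'E'
from h import *
from scipy.optimize import minimize
def fit(n,f,c0,circs,span=.008):
    g=cv2.GaussianBlur(cv2.imread(f"pics/{f}.png",0),(0,0),1.2).astype(np.float32)
    G=np.hypot(cv2.Sobel(g,5,1,0),cv2.Sobel(g,5,0,1)); G=np.minimum(G,80)
    t=np.linspace(0,2*np.pi,120,endpoint=False)
    def s(c):
        P=np.vstack([np.c_[c[0]+r*np.cos(t),c[1]+r*np.sin(t),0*t+z] for r,z in circs]); q=proj(n,P).astype(np.float32)
        return cv2.remap(G,q[:,:1],q[:,1:],cv2.INTER_LINEAR).mean()
    a=np.arange(-span,span+1e-9,.001); v=np.array([[s((c0[0]+i,c0[1]+j)) for j in a] for i in a])
    i,j=np.unravel_index(v.argmax(),v.shape); return np.round([c0[0]+a[i],c0[1]+a[j]],4),v.max().round(1),v.mean().round(1)
E
python3 - <<'E'
from fit import *
rim=[(.041,.052)];rr=[(.041,.052),(.038,.052)];fl=[(.028,.015)];bo=[(.028,.034),(.028,.015)]
for n,f in(("top","top0"),("side","side0"),("wrist","wrist2")):
    for nm,c in(("rim",rim),("rim2",rr),("floor",fl),("bore",bo),("all",rr+bo)): print(n,nm,*fit(n,f,(.559,.192),c))
p=manip.get_state()["position"];print(p)
for z in(.0317,.030,.034):
    print("cap",z,*fit("wrist","wrist2",p[:2],[(.025,p[2]+z)]),*fit("wrist","wrist2",p[:2],[(.0215,p[2]+z)]))
E
```

```text
top rim [0.555 0.192] 79.8 54.3
top rim2 [0.56  0.191] 75.1 55.1
top floor [0.565 0.197] 69.2 55.6
top bore [0.559 0.193] 66.7 52.4
top all [0.56  0.192] 70.6 53.8
side rim [0.559 0.193] 77.0 56.1
side rim2 [0.559 0.194] 72.7 55.0
side floor [0.557 0.184] 62.7 46.9
side bore [0.567 0.184] 46.5 42.3
side all [0.558 0.193] 57.2 48.6Traceback (most recent call last):
  File "<stdin>", line 4, in <module>
  File "fit.py", line 10, in fit
    a=np.arange(-span,span+1e-9,.001); v=np.array([[s((c0[0]+i,c0[1]+j)) for j in a] for i in a])
                                                    ~^^^^^^^^^^^^^^^^^^^
  File "fit.py", line 8, in s
    P=np.vstack([np.c_[c[0]+r*np.cos(t),c[1]+r*np.sin(t),0*t+z] for r,z in circs]); q=proj(n,P).astype(np.float32)
                                                                                      ~~~~^^^^^
  File "h.py", line 11, in proj
    K,d,T=cal(n); return cv2.projectPoints(np.array(P,float).reshape(-1,1,3),cv2.Rodrigues(T[:3,:3])[0],T[:3,3],K,d)[0].reshape(-1,2)
          ~~~^^^
  File "h.py", line 4, in cal
    c=optics.get_calibration(n); f=240/np.tan(np.radians(c["fov_y"])/2)
ValueError: time passes only in moves, steps and waits
```

```bash
sed -i 's/^def cal(n):/import functools\n@functools.cache\ndef cal(n):/' h.py
python3 - <<'E'
from fit import *
rim=[(.041,.052)];rr=[(.041,.052),(.038,.052)];bo=[(.028,.034),(.028,.015)]
for nm,c in(("rim",rim),("rim2",rr),("bore",bo),("all",rr+bo)): print(nm,*fit("wrist","wrist2",(.559,.192),c))
p=manip.get_state()["position"];print(p)
for z in(.0317,.029,.034):
    print("cap",z,*fit("wrist","wrist2",p[:2],[(.025,p[2]+z)]),*fit("wrist","wrist2",p[:2],[(.0215,p[2]+z)]))
E
```

```text
rim [0.561 0.188] 78.7 27.0
rim2 [0.562 0.188] 60.3 26.5
bore [0.561 0.188] 33.5 13.7
all [0.561 0.188] 46.8 20.1
[0.57668379 0.11584678 0.17716978]
cap 0.0317 [0.5827 0.1158] 35.3 18.1 [0.5767 0.1158] 53.7 17.9
cap 0.029 [0.5797 0.1188] 33.7 19.1 [0.5747 0.1148] 65.9 18.0
cap 0.034 [0.5847 0.1178] 38.6 16.9 [0.5777 0.1148] 43.8 17.5
```

Cup (0.559, 0.192), with the three cameras agreeing. The cap is centred on the TCP within about 1 mm. I'll move over the cup.

servo_tool(
  increments=[
    [0.05,-2,0,0,0,0,1],
    [0.05,-2,0,0,0,0,1],
    [0.05,-2,0,0,0,0,1],
    [0.05,-1.2,0,0,0,0,1],
    [0,-0.6,0,0,0,0,1],
  ],
)

```text
clock: 7.95
position: [0.5591, 0.1933, 0.1773]
ee_rot: [0.0, 0.992, 0.125, 0.0]
contact_force: [-0.0, -0.9, -2.2]
width: 0.0489
gripper_force: 42.3
```

servo_tool(
  increments=[
    [0,0,0,0,0,0,1],
    [0,0,0,0,0,0,1],
    [0,0,0,0,0,0,1],
    [0,0,0,0,0,0,1],
    [0,0,0,0,0,0,1],
  ],
)

```text
clock: 8.45
position: [0.5594, 0.1922, 0.1773]
ee_rot: [0.0, 0.992, 0.124, -0.0]
contact_force: [-0.5, 0.2, -3.1]
width: 0.049
gripper_force: 42.3
```

servo_tool(
  increments=[
    [0,0,1.5,0,0,0,1],
    [0,0,1.5,0,0,0,1],
    [0,0,1.5,0,0,0,1],
    [0,0,1,0,0,0,1],
    [0,0,0.5,0,0,0,1],
  ],
)

```text
clock: 8.95
position: [0.5588, 0.1924, 0.1162]
ee_rot: [0.0, 0.992, 0.124, -0.001]
contact_force: [-0.8, -0.1, -1.4]
width: 0.049
gripper_force: 42.3
```

servo_tool(
  increments=[
    [0,0,0,0,0,0,1],
    [0,0,0,0,0,0,1],
    [0,0,0,0,0,0,1],
    [0,0,0,0,0,0,1],
    [0,0,0,0,0,0,1],
  ],
)

```text
clock: 9.45
position: [0.5594, 0.1927, 0.1177]
ee_rot: [0.0, 0.992, 0.125, 0.0]
contact_force: [-0.7, -0.1, -2.1]
width: 0.0489
gripper_force: 42.3
```

```bash
python3 - <<'E'
from fit import *
p=manip.get_state()["position"];print(p)
a=save("side","side3");b=save("top","top3")
for (n,x,y) in(("side",.559,.192),):
    z=p[2]-.0583; print("expected px of cap bottom sides",proj(n,[[x,y,z],[p[0],p[1],z],[x,y,.052]]).round(1))
o=np.hstack([cv2.resize(a[90:240,240:390],(400,400)),cv2.resize(b[200:320,130:250],(400,400))])
cv2.imwrite("pics/v3.png",o[...,::-1])
E
```

```text
[0.55944016 0.19273402 0.11772959]
expected px of cap bottom sides [[318.1 161.8]
 [318.3 161.5]
 [318.1 165.4]]
```

View pics/v3.png

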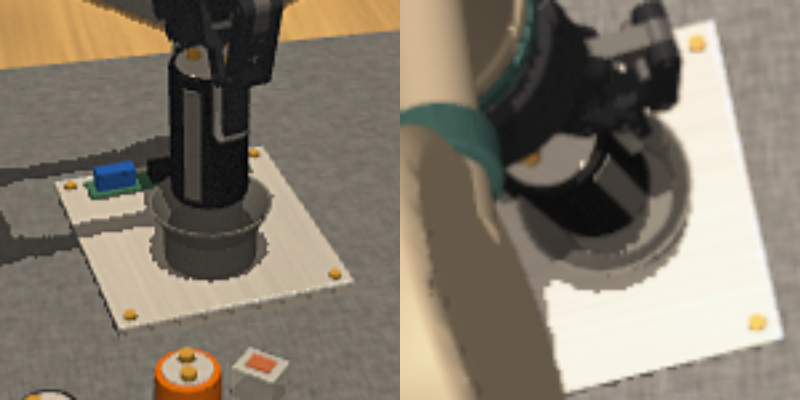

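In the side crop the cap (columns 169–248) is centred over the rim (149–271). I'll lower it gently.

servo_tool(
  increments=[
    [0,0,0.5,0,0,0,1],
    [0,0,0.5,0,0,0,1],
    [0,0,0.5,0,0,0,1],
    [0,0,0.4,0,0,0,1],
    [0,0,0.3,0,0,0,1],
  ],
)

```text
clock: 10.05
position: [0.559, 0.1926, 0.0945]
ee_rot: [0.0, 0.992, 0.125, -0.0]
contact_force: [0.1, 0.5, -2.8]
width: 0.0491
gripper_force: 42.3
```

servo_tool(
  increments=[
    [0,0,0.3,0,0,0,1],
    [0,0,0.3,0,0,0,1],
    [0,0,0.3,0,0,0,1],
    [0,0,0.2,0,0,0,1],
    [0,0,0,0,0,0,1],
  ],
)

```text
clock: 10.55
position: [0.559, 0.1926, 0.0839]
ee_rot: [0.0, 0.992, 0.125, -0.0]
contact_force: [0.2, -0.3, -1.9]
width: 0.0492
gripper_force: 42.3
```

servo_tool(
  increments=[
    [0,0,0.3,0,0,0,1],
    [0,0,0.3,0,0,0,1],
    [0,0,0.2,0,0,0,1],
    [0,0,0.1,0,0,0,1],
    [0,0,0,0,0,0,1],
  ],
)

```text
clock: 11.05
position: [0.5591, 0.1926, 0.075]
ee_rot: [0.0, 0.992, 0.125, -0.0]
contact_force: [-0.1, -0.4, -1.7]
width: 0.0492
gripper_force: 42.3
```

servo_tool(
  increments=[
    [0,0,0.1,0,0,0,1],
    [0,0,0.1,0,0,0,1],
    [0,0,0,0,0,0,1],
    [0,0,0,0,0,0,1],
    [0,0,0,0,0,0,1],
  ],
)

```text
clock: 11.55
position: [0.5592, 0.1927, 0.0733]
ee_rot: [0.0, 0.992, 0.125, 0.0]
contact_force: [0.3, 0.0, -1.8]
width: 0.0488
gripper_force: 42.4
```

servo_tool(
  increments=[
    [0,0,0.1,0,0,0,1],
    [0,0,0,0,0,0,1],
    [0,0,0.1,0,0,0,1],
    [0,0,0,0,0,0,1],
    [0,0,0,0,0,0,1],
  ],
)

```text
clock: 12.05
position: [0.5594, 0.1928, 0.0732]
ee_rot: [0.0, 0.992, 0.125, 0.001]
contact_force: [-2.9, 0.1, 10.8]
width: 0.0488
gripper_force: 43.5
```

Floor contact at the expected height (TCP 0.073). I'll ease off and release.

servo_tool(
  increments=[
    [0,0,-0.1,0,0,0,1],
    [0,0,0,0,0,0,0.1],
    [0,0,0,0,0,0,-0.2],
    [0,0,0,0,0,0,-0.6],
    [0,0,0,0,0,0,-1],
  ],
)

```text
clock: 12.55
position: [0.5592, 0.1926, 0.0719]
ee_rot: [0.0, 0.992, 0.125, -0.0]
contact_force: [0.4, 0.0, -0.5]
width: 0.0779
gripper_force: 0.0
```

servo_tool(
  increments=[
    [0,0,0,0,0,0,-1],
    [0,0,0,0,0,0,-1],
    [0,0,-0.5,0,0,0,-1],
    [0,0,-1,0,0,0,-1],
    [0,0,-1,0,0,0,-1],
  ],
)

```text
clock: 13.05
position: [0.5594, 0.1927, 0.0982]
ee_rot: [0.0, 0.992, 0.125, 0.0]
contact_force: [0.3, 0.2, 0.9]
width: 0.0855
gripper_force: 0.0
```

servo_tool(
  increments=[
    [0,0,-2,0,0,0,-1],
    [0,0,-2,0,0,0,-1],
    [0,0,-2,0,0,0,-1],
    [0,0,-2,0,0,0,-1],
    [0,0,-2,0,0,0,-1],
  ],
)

```text
clock: 13.55
position: [0.5594, 0.1927, 0.1994]
ee_rot: [-0.0, 0.992, 0.125, 0.001]
contact_force: [0.3, 0.7, -0.0]
width: 0.0855
gripper_force: 0.0
```

```bash
python3 - <<'E'
from fit import *
a=save("side","side4")
print(manip.get_state()["position"])
for z in(.105,.108,.115): print(z,*fit("side","side4",(.559,.192),[(.025,z)]),*fit("side","side4",(.559,.192),[(.0212,z)]))
cv2.imwrite("pics/v4.png",cv2.resize(a[60:460,180:480],(600,800))[:600,:,::-1])
E
```

```text
[0.56136573 0.19320703 0.2030031 ]
0.105 [0.561 0.197] 72.4 54.0 [0.563 0.199] 75.0 58.1
0.108 [0.56  0.191] 72.1 55.2 [0.562 0.194] 75.1 60.2
0.115 [0.556 0.184] 61.6 39.9 [0.559 0.184] 72.8 43.3
```

View pics/v4.png

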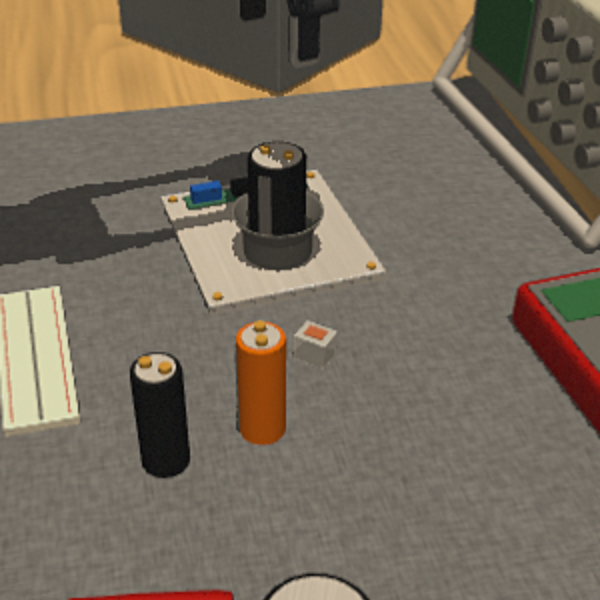

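The cap stands upright in the cup (crop (278,195)), with its top near the expected 105 mm height, and the narrow cap is untouched. The gripper is clear, so I'm handing in.

servo_tool(
  increments=[
    [0,0,0,0,0,0,-1],
    [0,0,0,0,0,0,-1],
    [0,0,0,0,0,0,-1],
    [0,0,0,0,0,0,-1],
    [0,0,0,0,0,0,-1],
  ],
)

```text
clock: 14.1
position: [0.5589, 0.1926, 0.1964]
ee_rot: [0.0, 0.992, 0.125, -0.001]
contact_force: [-0.4, 0.3, -0.7]
width: 0.0857
gripper_force: 0.0
```

```bash
python3 -c "
from rig import manip
print(manip.sign_off())"
```

```text
the job is handed in; nothing more can be done
None
```

The 50 mm capacitor stands upright in the cup, lowered until it touched the floor at the expected height; the other two were never touched, and the job was handed in at about 14 s (no verdict was returned).

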